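Lock a fresh filter cartridge into the bench dust collector

ROBOT

A 6-joint arm with a two-finger parallel gripper is mounted at the origin on the work surface. World frame = base frame: x ahead of the robot, y to its left, z up, the work surface at z = 0. Lengths are in m, angles in degrees, forces in N, time in s.
With the tool pointing down it reaches from about 0.3 to 0.75 m from the base axis. Payload 8.5 kg.
Tool frame: the origin (TCP) lies at the very end of the fingers, on their centre line; the grasp point (between the pads) lies 19 mm behind it (ctrl.pinch_z is the distance from the TCP to the grasp point, in m); z points along the fingers, y is the line along which they close (so a half turn about z gives the same grasp; the last joint's range is limited). The gripper opens to 85 mm and grips with 20 to 120 N. Pads are 22 mm wide; open, the fingers measure 114 mm over their backs; the gripper's body (76 mm by 85 mm) begins 54 mm behind the grasp point. The pads swing forward as they close: fully open they stand 13 mm farther back than shut.
Start: joints at [63.352, 21.807, 74.336, -0, 83.858, -12.336], TCP at [0.136, 0.533, 0.231] pointing down, gripper open.
Joint ranges: [-178.18, 178.18], [-50.72, 133.34], [12.68, 142.11], [-81.47, 261.47], [9.98, 163.14], [-165.26, 165.26]. Speed limits (degrees/s): [136.94, 136.94, 180, 180, 180, 180].

INTERFACE

Orientations are given as a 3x3 rotation matrix whose columns are the frame's x, y, z axes.
In Python, from rig import ctrl, eyes gives the robot as it stands.
- The arm moves only by the tool arm_command, never from a script. Its argument "plan" is a list of rows, each an object with "rot": the turn, a rotation vector about the tool's x, y, z in rad, a list of three; "delta_pos": the shift along the tool's x, y, z in cm, a list of three; "gripper": the opening, from -1 (shut) to 1 (fully open), so that 0 is half open. A call has exactly 10 rows; each row shifts and turns the commanded pose from where the row before left it, along the tool's axes as they then stand; what a row does not reach is not made up. A row lasts 1/8 s, in which the tool goes at most 62.5 mm and 10.7 degrees, less where a joint would pass 70% of its speed; a pose out of reach is approached as far as the arm can. A call is refused whole if a number of a shift passes 6.25 or a number of a turn 0.188, either way. A call with a gripper value outside its range is refused whole. The fingers move at their own pace and stop on an object; "squeeze" is the grip in N (left out, the last holds). Time passes only in rows, so rows that do not move let the fingers close, or fill a call up. It gives the time, the measured TCP pose, the force, the opening and the grip force at its end, in the units of the state.
- ctrl.read_state(): the state, without advancing time (a new reading comes with each control period).
- eyes.snapshot(name): name is "scene" or "top" or "wrist"; returns a dict with "pixels" (400x640x3 uint8, red, green, blue), "fov_y" (degrees; the focal length in pixels is half the picture's height over the tangent of half this angle, whatever the lens; pixels are square), "cx", "cy" (the principal point, pixels), "k1" (the pictures are not rectified: a ray, as slopes to the right and down, at radius r is drawn at 1 + k1 r^2 times it, then the intrinsics apply), "R" (3x3) and "t" (3): a world point X has camera coordinates R X + t. Camera axes: x right, y down, z forward; pixel columns grow to the right and rows downward; lengths in m; the calibration is good to about 2 mm. A picture is of the moment at which its call begins. There is no depth.
- ctrl.hand_in(): hands the job in; it is judged then, once.
The state is a dict: "time": time; "qpos": joint angles; "joint_vel": joint speeds; "tau": joint torques, N m; "tool_pos": TCP position; "tcp_rot": TCP orientation; "contact_force": force on the tool from outside, world axes, zero at the start; "ft_torque": the same for the moment, N m; "gripper_width": finger opening in m; "finger_force": force on a finger pad.
Only numpy, scipy, OpenCV 4.12 (cv2) and the standard library are available. Lean on these libraries where they do the work, as an engineer would, in place of code of your own. Each camera call takes 0.05 s, during which the arm holds its last target. There are 200 camera calls.

TASK

Take the fresh filter cartridge out of the clear tote and fit it into the bayonet socket on top of the bench dust collector: feel for the two slots with a light touch, push it down against the spring, turn it a quarter turn clockwise (seen from above) to the stop, and let it rise into its lock so that it stays there when you let go. Press and turn gently, with little more force than the spring needs (about 15 N), and leave the oil bottle, screwdriver and screw cup where they are.

Things in the scene. Friction and masses are not known exactly. Their poses are not given: they have to be found in the camera images.
- cartridge: Round white and yellow filter cartridge, upright in the tote, 0.22 kg (+-30 %). Origin: centre of its underside; z up. Body 60 mm diameter with a chamfered foot, black cap 66 mm diameter from z = 62 to 70 mm, and on the cap an orange grip bar along the cartridge's x axis: 56 mm long (x), 14 mm wide (y), z = 70 to 104 mm. A half turn about z gives the same shape.
- handle (a point): Grip point of the cartridge: middle of the orange bar, 90 mm above the cartridge's origin, axes as the cartridge's. Pinch the bar across its 14 mm width.
- lugs (a point): Point on the cartridge's axis at the underside of its two orange lugs, 6 mm above its origin, axes as the cartridge's. The lugs stand out at +x and -x, in line with the bar: each 13 mm wide (along y), out to 36.5 mm from the axis, 6 mm high.
- tote: Clear open tote, fixed, 170 (x) x 150 (y) x 45 mm high, walls and floor 4 mm. Origin: centre of its underside. The cartridge stands on its floor.
- collector: Bench dust collector, blue box fixed to the bench, 200 (x) x 190 (y) x 70 mm high. Origin: centre of its underside; x points from its grille (-x) to its black hose stub (+x). On its top stands the bayonet socket.
- socket (a point): Centre of the bayonet socket's floor, on the collector's top face; axes as the collector's. The socket is a ring, 100 mm outer diameter, 63 mm bore, rim 40 mm above this point. Turning is free only while the cartridge's origin is less than 19 mm above this point (lugs under the lip), clockwise only seen from above; at 15 mm the spring plate is at its hard end.
- rim (a point): Centre of the socket's mouth, level with its flat rim; axes as the collector's. Two open slots for the lugs face each other across the bore, about 16 mm wide, an orange mark on the rim at each. The ring is clamped with the line of its slots up to 0.45 rad either way from the collector's x axis: that angle is NOT measured; look at the marks or feel for it.
- spring_plate (a point): Where the cartridge's origin is when it stands free on the socket's spring plate with its lugs in the slots, 27 mm above the socket's floor, axes as the collector's. Lugs not over the slots (within about 0.05 rad) rest on the rim, 7 mm higher. The spring plate pushes up with 6 N here and 13 N at its end 12 mm lower.
- lock (a point): Where the cartridge's origin is once locked, 23 mm above the socket's floor; axes as the collector's. The lock pockets, 4 mm deep in the lip's underside, are 90 degrees clockwise from the slots; a firm stop is some 5 degrees further. There the spring lifts the lugs into the pockets and the cartridge no longer turns. Let go short of the pockets, it is not locked.
- oil_bottle: White bottle with a red cap, bystander, 48 mm diameter, 90 mm high, loose. Origin: centre of its underside.
- screwdriver: Screwdriver lying on the bench, bystander, loose. Origin: under its middle, x along it.
- screw_cup: Yellow plastic cup, bystander, 64 mm rim diameter, 45 mm high, loose. Origin: centre of its underside.
There are look-alikes about, which are no part of the job. There is more than one size of the tote; the one meant has the size given above.

How it is judged (in metres and radians):
On the way, in this order (a step that is already met when the one before it is completed fails the run):
1. the cartridge is lifted clear of the tote (z of cartridge in the frame of tote above 0.05 m), for 0.1 s.
2. the cartridge is in the socket with its lugs down in the slots (z of cartridge in the frame of socket below 0.0305 m and horizontal distance between cartridge and socket below 0.006 m and angle between the x axis of cartridge and the x axis of collector, either way round below 0.65 rad), for 0.05 s.
At the end, for the whole second after the job is handed in: Locked: lugs up in the lock pockets (cartridge origin 20.5 to 24.8 mm above the socket floor), centred within 5 mm, upright within 0.09 rad, grip bar within 0.64 rad of the collector's y axis (the ring may be clamped 0.45 rad off), at rest and let go (z of cartridge in the frame of socket between 0.0205 and 0.0248 m and horizontal distance between cartridge and socket below 0.005 m and angle between cartridge's own z axis and vertical below 0.09 rad and angle between the x axis of cartridge and the y axis of collector, either way round below 0.64 rad and linear speed of cartridge below 0.02 m/s and contact force between cartridge and the fingers below 0.2 N); the robot touches nothing.
It fails at once if the cartridge is pressed against the collector or its socket with more than 50 N (all its contacts there added up) (contact force between cartridge and collector above 50 N).
It fails at once if the gripper or arm bears on the collector with more than 25 N (contact force between the arm and collector above 25 N).
It fails at once if the oil bottle is knocked away (moved more than 30 mm) (distance of oil_bottle from where it was at the start of the episode above 0.03 m).
It fails at once if the screwdriver is knocked away (moved more than 40 mm) (distance of screwdriver from where it was at the start of the episode above 0.04 m).
It fails at once if the screw cup is knocked away (moved more than 30 mm) (distance of screw_cup from where it was at the start of the episode above 0.03 m).
It also fails if it takes over 72 s, if anything falls off the work surface, if the arm or the gripper's body presses on something with over 40 N, if the wrist force passes 120 N, or if a joint passes its speed limit or range.

## Working session

There is one attempt and no reset: what is moved stays moved. The work goes in short steps, Python scripts to look and compute and a tool call to move; the robot and the scene stay as the last step left them, time stands still between calls to the robot, and variables do not carry over. Pictures are saved under pics/ and viewed, at most 10 in all, crops included, and the job is handed in when it is done.

Besides the shell and the picture viewer there is one more tool, called after "Call:" as a command line: name --argument value ..., lists and objects as JSON in quotes. arm_command: Moves the arm, as the interface text tells. Its arguments: {"type":"object","properties":{"plan":{"type":"array"},"squeeze":{"type":"number"}},"required":["plan"]}

```bash
mkdir -p pics; cat > h.py <<'E'
import numpy as np, cv2
from rig import ctrl, eyes
def snap(n,f):
    s=eyes.snapshot(n); cv2.imwrite('pics/'+f,s['pixels'][:,:,::-1]); np.save('pics/'+f+'.npy',{k:v for k,v in s.items() if k!='pixels'},allow_pickle=True); return s
def load(f): return np.load('pics/'+f+'.npy',allow_pickle=True).item()
def KD(s):
    f=200/np.tan(np.radians(s['fov_y'])/2)
    return np.array([[f,0,s['cx']],[0,f,s['cy']],[0,0,1.]]),np.array([s['k1'],0,0,0.])
def px2w(s,uv,z):
    K,D=KD(s); R=np.array(s['R']);t=np.array(s['t'])
    p=cv2.undistortPoints(np.array(uv,float).reshape(-1,1,2),K,D,None,None).reshape(-1,2)
    d=np.c_[p,np.ones(len(p))]@R; c=-R.T@t
    return c+d*((z-c[2])/d[:,2])[:,None]
def w2px(s,X):
    K,D=KD(s); return cv2.projectPoints(np.array(X,float).reshape(-1,1,3),cv2.Rodrigues(np.array(s['R']))[0],np.array(s['t']),K,D)[0].reshape(-1,2)
E
python3 - <<'E'
from h import *
a=snap('top','top.png');b=snap('scene','scene.png')
print(a['k1'],a['fov_y'],-np.array(a['R']).T@a['t'],-np.array(b['R']).T@b['t']); st=ctrl.read_state(); print(st, ctrl.pinch_z)
E
```

```text
-0.04320670444221456 49.19990523434744 [0.43681721 0.10025806 1.0740625 ] [ 1.38880838 -0.43418864  0.86681385]
{'time': 0.1, 'qpos': array([ 6.33525905e+01,  2.18372287e+01,  7.43781638e+01,  2.17288313e-04,
        8.38572313e+01, -1.23381600e+01]), 'joint_vel': array([-0.00369833, -0.14916693, -0.2213361 , -0.03219761,  0.00228725,
        0.009943  ]), 'tau': array([ 3.91834808e-03, -4.49222660e+01, -2.31659228e+01, -1.36134836e-04,
        3.59368685e-03,  1.69126417e-05]), 'tool_pos': array([0.13584397, 0.53270167, 0.23078582]), 'tcp_rot': array([[-9.68975665e-01,  2.47155483e-01, -5.71853530e-04],
       [ 2.47155992e-01,  9.68975044e-01, -1.13120165e-03],
       [ 2.74529108e-04, -1.23744390e-03, -9.99999197e-01]]), 'contact_force': array([-0.82490859,  0.55163057, -0.74230562]), 'ft_torque': array([-0.01840939, -0.01911009, -0.02751649]), 'finger_force': 0.0, 'gripper_width': 0.08547646566955203} 0.0187
```

View pics/top.png

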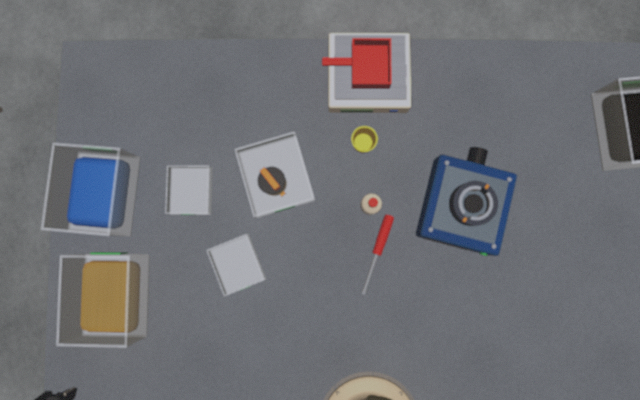

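View pics/scene.png

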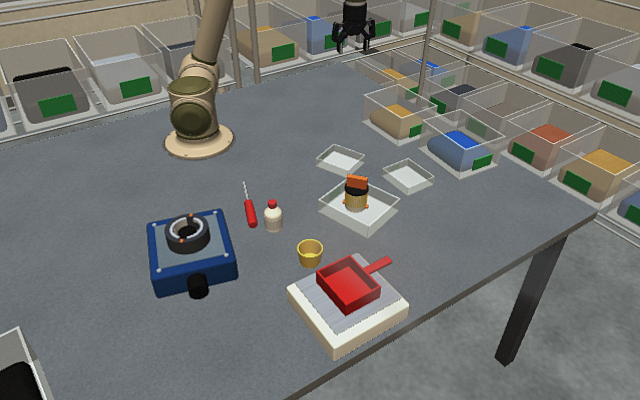

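Top view: cartridge at about (272,181) in the tote at (275,174). The collector is at (468,204), its hose stub points up at (478,156), and the rim marks are near (487,187) and (463,219). Next I'll measure by colour and check a crop.

```bash
python3 - <<'E'
from h import *
s=load('top.png'); im=cv2.imread('pics/top.png')
a=cv2.resize(im[150:210,240:305],None,fx=6,fy=6,interpolation=2); b=cv2.resize(im[145:260,415:522],None,fx=3.6,fy=3.6,interpolation=2)
h=max(a.shape[0],b.shape[0]); o=np.zeros((h,a.shape[1]+b.shape[1],3),np.uint8); o[:a.shape[0],:a.shape[1]]=a;o[:b.shape[0],a.shape[1]:]=b
cv2.imwrite('pics/c.png',o)
hsv=cv2.cvtColor(im,cv2.COLOR_BGR2HSV)
m=cv2.inRange(hsv,(5,110,90),(25,255,255))
n,l,st,c=cv2.connectedComponentsWithStats(m)
for i in range(1,n):
    if st[i,4]>3: print(st[i],c[i])
E
```

```text
[354 128  21  18 120] [365.575      133.26666667]
[261 168  19  22 181] [269.80662983 178.85082873]
[485 185   4   4  15] [486.4 186.4]
[280 191   4   4  10] [281.7 192.7]
[462 217   5   6  19] [464.15789474 219.52631579]
[  81  262   45   70 2943] [103.16343867 296.25586137]
```

View pics/c.png

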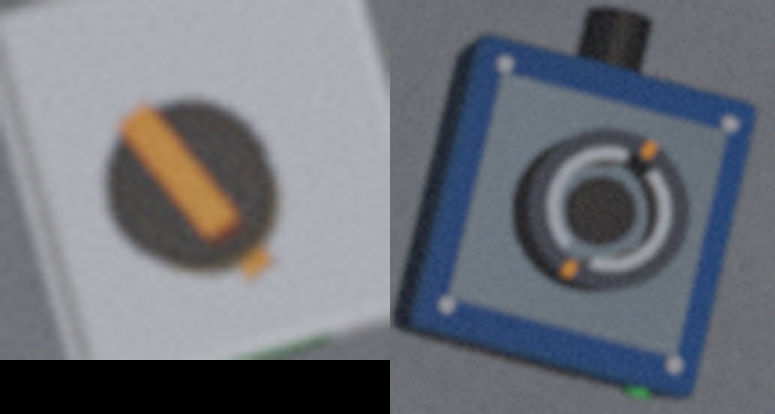

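```bash
python3 - <<'E'
from h import *
s=load('top.png')
p=px2w(s,[[262.2,169.7],[278,188]],.108); print('bar',p,p.mean(0),np.linalg.norm(p[0]-p[1]))
d=p[0]-p[1];print('bar ang',np.degrees(np.arctan2(d[1],d[0])))
p=px2w(s,[[269.8,178.9]],.108);print('barblob',p)
p=px2w(s,[[486.4,186.4],[464.2,219.5]],.110); d=p[0]-p[1]
print('rim',p.mean(0),np.degrees(np.arctan2(d[1],d[0])),np.linalg.norm(d))
k=np.array([[504,64],[730,124],[447,304],[674,366]]);k=k-[390,0];k=k/3.6+[415,145]
p=px2w(s,k,.07);print('screws',p,p.mean(0)); d=p[0]+p[1]-p[2]-p[3];print(np.degrees(np.arctan2(d[1],d[0])))
st=ctrl.read_state();R=st['tcp_rot'];print('tool y ang',np.degrees(np.arctan2(R[1,1],R[0,1])))
E
```

```text
bar [[0.59274134 0.24670876 0.108     ]
 [0.55158875 0.21071892 0.108     ]] [0.57216504 0.22871384 0.108     ] 0.05466994882400608
bar ang 41.1711923330587
barblob [[0.57200349 0.22933996 0.108     ]]
rim [ 0.51951645 -0.22800385  0.11      ] -34.88454749026661 0.09011421459480665
screws [[ 0.61645892 -0.1768784   0.07      ]
 [ 0.57797649 -0.32312372  0.07      ]
 [ 0.46140169 -0.13724634  0.07      ]
 [ 0.42218987 -0.28214734  0.07      ]] [ 0.51950674 -0.22984895  0.07      ]
-14.537786973166636
tool y ang 75.69073686414218
```

Call:
arm_command --plan '[{"delta_pos": [-5.0, -1.9, 0.3], "rot": [0, 0, 0], "gripper": 1}, {"delta_pos": [-5.0, -1.9, 0.3], "rot": [0, 0, 0], "gripper": 1}, {"delta_pos": [-5.0, -1.9, 0.3], "rot": [0, 0, 0], "gripper": 1}, {"delta_pos": [-5.0, -1.9, 0.3], "rot": [0, 0, 0], "gripper": 1}, {"delta_pos": [-5.0, -1.9, 0.3], "rot": [0, 0, 0], "gripper": 1}, {"delta_pos": [-5.0, -1.9, 0.3], "rot": [0, 0, 0], "gripper": 1}, {"delta_pos": [-5.0, -1.9, 0.3], "rot": [0, 0, 0], "gripper": 1}, {"delta_pos": [-5.0, -1.9, 0.3], "rot": [0, 0, 0], "gripper": 1}, {"delta_pos": [-5.0, -1.9, 0.3], "rot": [0, 0, 0], "gripper": 1}, {"delta_pos": [-4.8, -1.6, 0.3], "rot": [0, 0, 0], "gripper": 1}]'

```text
time: 1.35
tool_pos: [0.5735, 0.2273, 0.2009]
tcp_rot: [[-0.969, 0.248, -0.001], [0.248, 0.969, -0.0], [0.001, -0.0, -1.0]]
contact_force: [-0.2, -0.6, 0.3]
gripper_width: 0.0852
finger_force: 0.0
```

Call:
arm_command --plan '[{"delta_pos": [0, 0, 0], "rot": [0, 0, -0.12], "gripper": 1}, {"delta_pos": [0, 0, 0], "rot": [0, 0, -0.12], "gripper": 1}, {"delta_pos": [0, 0, 0], "rot": [0, 0, -0.12], "gripper": 1}, {"delta_pos": [0, 0, 0], "rot": [0, 0, -0.12], "gripper": 1}, {"delta_pos": [0, 0, 0], "rot": [0, 0, -0.12], "gripper": 1}, {"delta_pos": [0, 0, 0], "rot": [0, 0, -0.12], "gripper": 1}, {"delta_pos": [0, 0, 0], "rot": [0, 0, -0.12], "gripper": 1}, {"delta_pos": [0, 0, 0], "rot": [0, 0, -0.13], "gripper": 1}, {"delta_pos": [0, 0, 0], "rot": [0, 0, 0], "gripper": 1}, {"delta_pos": [0, 0, 0], "rot": [0, 0, 0], "gripper": 1}]'

```text
time: 2.6
tool_pos: [0.5722, 0.2286, 0.2011]
tcp_rot: [[-0.753, -0.658, -0.0], [-0.658, 0.753, -0.0], [0.0, 0.0, -1.0]]
contact_force: [0.3, 0.2, -0.8]
gripper_width: 0.0854
finger_force: 0.0
```

```bash
cat >> h.py <<'E'
def rel(pos,yaw):
    st=ctrl.read_state(); R=st['tcp_rot']; p=st['tool_pos']
    y=np.degrees(np.arctan2(R[1,1],R[0,1])); d=(yaw-y+180)%360-180
    print('t',st['time'],'tcp',p.round(4),'yaw',y.round(2),'tool-frame cm',((np.array(pos)-p)@R*100).round(2),'rotz',-np.radians(d).round(4),'tilt',R[:,2].round(4),'F',st['contact_force'].round(2),'q6',st['qpos'][5].round(1))
E
python3 - <<'E'
from h import *
s=snap('wrist','w1.png'); rel([.572,.229,.079],131.2)
E
```

```text
t 2.65 tcp [0.5722 0.2286 0.2012] yaw 131.15 tool-frame cm [-1.000e-02  4.000e-02  1.222e+01] rotz -0.0009 tilt [-3.e-04 -1.e-04 -1.e+00] F [-0.13  0.19 -0.44] q6 -120.4
```

View pics/w1.png

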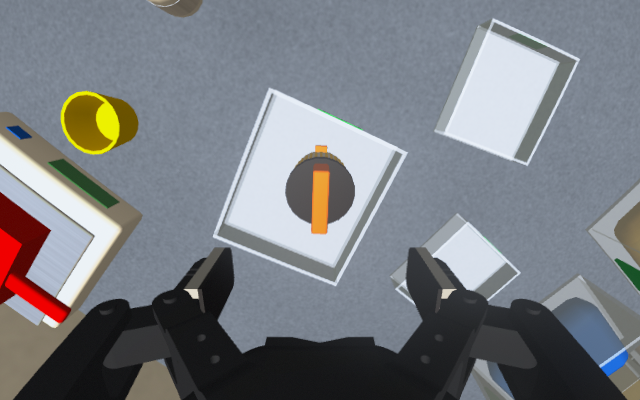

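Wrist view: the bar runs about (320,168) to (319,232), centred between the fingers and nearly aligned. I'll measure it.

```bash
python3 - <<'E'
from h import *
s=load('w1.png'); im=cv2.imread('pics/w1.png')
m=cv2.inRange(cv2.cvtColor(im,cv2.COLOR_BGR2HSV),(10,180,220),(22,255,255)); m[:160]=0;m[240:]=0;m[:,:300]=0;m[:,340:]=0
r=cv2.minAreaRect(cv2.findNonZero(m)); b=cv2.boxPoints(r); print(r)
p=px2w(s,b,.108); print(p); e=[p[1]-p[0],p[2]-p[1]]
print(p.mean(0),[ (np.linalg.norm(x),np.degrees(np.arctan2(x[1],x[0]))) for x in e])
E
```

```text
((319.7180480957031, 201.54873657226562), (15.78737735748291, 61.470848083496094), 2.2906100749969482)
[[0.6006414  0.24128691 0.108     ]
 [0.55876258 0.20803447 0.108     ]
 [0.55083792 0.21791247 0.108     ]
 [0.59222672 0.25183122 0.108     ]]
[0.57561715 0.22976627 0.108     ] [(np.float64(0.05347485165635776), np.float64(-141.54987414001454)), (np.float64(0.012663926039683946), np.float64(128.7384709304052))]
```

Call:
arm_command --plan '[{"delta_pos": [-0.2, -0.05, 2.0], "rot": [0, 0, 0.02], "gripper": 1}, {"delta_pos": [0, 0, 2.0], "rot": [0, 0, 0], "gripper": 1}, {"delta_pos": [0, 0, 2.0], "rot": [0, 0, 0], "gripper": 1}, {"delta_pos": [0, 0, 2.0], "rot": [0, 0, 0], "gripper": 1}, {"delta_pos": [0, 0, 2.0], "rot": [0, 0, 0], "gripper": 1}, {"delta_pos": [0, 0, 1.2], "rot": [0, 0, 0], "gripper": 1}, {"delta_pos": [0, 0, 1.0], "rot": [0, 0, 0], "gripper": 1}, {"delta_pos": [0, 0, 0], "rot": [0, 0, 0], "gripper": -1}, {"delta_pos": [0, 0, 0], "rot": [0, 0, 0], "gripper": -1}, {"delta_pos": [0, 0, 0], "rot": [0, 0, 0], "gripper": -1}]' --squeeze 50

```text
time: 3.9
tool_pos: [0.5744, 0.2296, 0.0799]
tcp_rot: [[-0.765, -0.644, 0.001], [-0.644, 0.765, 0.0], [-0.001, -0.0, -1.0]]
contact_force: [0.5, -0.2, 0.3]
gripper_width: 0.0322
finger_force: 0.0
```

Call:
arm_command --plan '[{"delta_pos": [0, 0, 0], "rot": [0, 0, 0], "gripper": -1}, {"delta_pos": [0, 0, 0], "rot": [0, 0, 0], "gripper": -1}, {"delta_pos": [0, 0, 0], "rot": [0, 0, 0], "gripper": -1}, {"delta_pos": [0, 0, 0], "rot": [0, 0, 0], "gripper": -1}, {"delta_pos": [0, 0, -0.5], "rot": [0, 0, 0], "gripper": -1}, {"delta_pos": [0, 0, -1], "rot": [0, 0, 0], "gripper": -1}, {"delta_pos": [0, 0, -2], "rot": [0, 0, 0], "gripper": -1}, {"delta_pos": [0, 0, -3], "rot": [0, 0, 0], "gripper": -1}, {"delta_pos": [0, 0, -3], "rot": [0, 0, 0], "gripper": -1}, {"delta_pos": [0, 0, -4], "rot": [0, 0, 0], "gripper": -1}]'

```text
time: 5.15
tool_pos: [0.5736, 0.2294, 0.2151]
tcp_rot: [[-0.765, -0.644, -0.002], [-0.644, 0.765, -0.0], [0.002, 0.001, -1.0]]
contact_force: [-0.0, -0.0, -1.6]
gripper_width: 0.0132
finger_force: 51.6
```

```bash
python3 - <<'E'
from h import *
rel([.5195,-.2285,.25],55.1); s=snap('wrist','w2.png')
E
```

```text
t 5.15 tcp [0.5736 0.2294 0.2151] yaw 130.11 tool-frame cm [ 33.64 -31.53  -3.47] rotz 1.3092 tilt [-1.9e-03 -3.0e-04 -1.0e+00] F [-0.   -0.04 -1.62] q6 -119.3
```

View pics/w2.png

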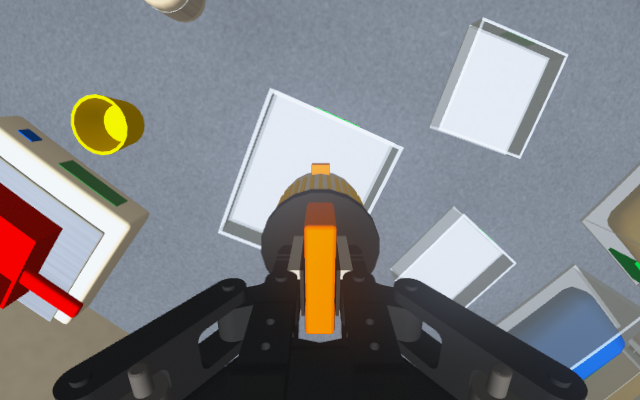

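The cartridge is held upright. The bar's top face runs from row 226 to row 334 in column 320, and the lug tip is at about (320,163). I'll find the bar's offset in the tool frame, then move.

```bash
python3 - <<'E'
from h import *
s=load('w2.png'); st=ctrl.read_state(); R=st['tcp_rot'];p=st['tool_pos']; o=p[2]-.0759
for n,uv,h in [('bar far',[320,226],.104),('bar near',[320,334],.104),('lug tip top',[320,163.5],.012),('lug tip bottom?',[320,163.5],.006),('capL',[262,245],.066),('capR',[379,245],.066)]:
    w=px2w(s,[uv],o+h)[0]; print(n,((w-p)@R*1000).round(1))
im=cv2.imread('pics/w2.png'); print([tuple(im[r,320]) for r in range(158,184,2)]); print([tuple(im[r,318]) for r in range(200,236,3)])
E
```

```text
bar far [ 30.2  -0.5 -28.3]
bar near [-21.5  -0.5 -27.9]
lug tip top [38.2  0.1 63.6]
lug tip bottom? [37.1  0.1 69.6]
capL [  3.7 -31.4  10. ]
capR [ 3.6 31.4  9.7]
[(np.uint8(244), np.uint8(235), np.uint8(228)), (np.uint8(244), np.uint8(234), np.uint8(227)), (np.uint8(231), np.uint8(222), np.uint8(219)), (np.uint8(79), np.uint8(118), np.uint8(186)), (np.uint8(72), np.uint8(178), np.uint8(244)), (np.uint8(71), np.uint8(176), np.uint8(244)), (np.uint8(69), np.uint8(175), np.uint8(244)), (np.uint8(72), np.uint8(170), np.uint8(240)), (np.uint8(98), np.uint8(124), np.uint8(139)), (np.uint8(75), np.uint8(119), np.uint8(143)), (np.uint8(73), np.uint8(119), np.uint8(143)), (np.uint8(72), np.uint8(118), np.uint8(143)), (np.uint8(71), np.uint8(117), np.uint8(142))]
[(np.uint8(84), np.uint8(82), np.uint8(86)), (np.uint8(61), np.uint8(79), np.uint8(134)), (np.uint8(60), np.uint8(79), np.uint8(135)), (np.uint8(56), np.uint8(77), np.uint8(135)), (np.uint8(53), np.uint8(76), np.uint8(135)), (np.uint8(52), np.uint8(76), np.uint8(136)), (np.uint8(50), np.uint8(76), np.uint8(136)), (np.uint8(47), np.uint8(74), np.uint8(136)), (np.uint8(43), np.uint8(76), np.uint8(146)), (np.uint8(0), np.uint8(128), np.uint8(243)), (np.uint8(0), np.uint8(154), np.uint8(243)), (np.uint8(0), np.uint8(158), np.uint8(243))]
```

Call:
arm_command --plan '[{"delta_pos": [3.0, -3.0, -0.6], "rot": [0, 0, 0], "gripper": -1}, {"delta_pos": [3.8, -3.5, -0.6], "rot": [0, 0, 0], "gripper": -1}, {"delta_pos": [3.8, -3.5, -0.6], "rot": [0, 0, 0], "gripper": -1}, {"delta_pos": [3.8, -3.5, -0.6], "rot": [0, 0, 0], "gripper": -1}, {"delta_pos": [3.8, -3.5, -0.6], "rot": [0, 0, 0], "gripper": -1}, {"delta_pos": [3.8, -3.5, -0.5], "rot": [0, 0, 0], "gripper": -1}, {"delta_pos": [3.8, -3.5, 0], "rot": [0, 0, 0], "gripper": -1}, {"delta_pos": [3.5, -3.5, 0], "rot": [0, 0, 0], "gripper": -1}, {"delta_pos": [3.0, -3.0, 0], "rot": [0, 0, 0], "gripper": -1}, {"delta_pos": [1.3, -1.0, 0], "rot": [0, 0, 0], "gripper": -1}]'

```text
time: 6.45
tool_pos: [0.5209, -0.228, 0.2492]
tcp_rot: [[-0.769, -0.639, -0.001], [-0.639, 0.769, -0.002], [0.002, -0.0, -1.0]]
contact_force: [0.1, 0.5, -2.2]
gripper_width: 0.0133
finger_force: 51.8
```

Call:
arm_command --plan '[{"delta_pos": [0, 0, 0], "rot": [0, 0, 0.15], "gripper": -1}, {"delta_pos": [0, 0, 0], "rot": [0, 0, 0.15], "gripper": -1}, {"delta_pos": [0, 0, 0], "rot": [0, 0, 0.15], "gripper": -1}, {"delta_pos": [0, 0, 0], "rot": [0, 0, 0.15], "gripper": -1}, {"delta_pos": [0, 0, 0], "rot": [0, 0, 0.15], "gripper": -1}, {"delta_pos": [0, 0, 0], "rot": [0, 0, 0.15], "gripper": -1}, {"delta_pos": [0, 0, 0], "rot": [0, 0, 0.15], "gripper": -1}, {"delta_pos": [0, 0, 0], "rot": [0, 0, 0.15], "gripper": -1}, {"delta_pos": [0, 0, 0], "rot": [0, 0, 0.11], "gripper": -1}, {"delta_pos": [0, 0, 0], "rot": [0, 0, 0], "gripper": -1}]'

```text
time: 7.7
tool_pos: [0.5215, -0.2252, 0.2495]
tcp_rot: [[-0.819, 0.574, -0.001], [0.574, 0.819, -0.001], [0.0, -0.002, -1.0]]
contact_force: [-0.3, 0.1, -2.5]
gripper_width: 0.013
finger_force: 51.7
```

```bash
python3 - <<'E'
from h import *
rel([.5195,-.2285,.25],55.1); s=snap('wrist','w3.png'); snap('top','t3.png')
E
```

```text
t 7.7 tcp [ 0.5215 -0.2252  0.2495] yaw 54.95 tool-frame cm [-0.02 -0.39 -0.05] rotz -0.0027 tilt [-0.001  -0.0012 -1.    ] F [-0.27  0.09 -2.54] q6 -90.2
```

View pics/w3.png

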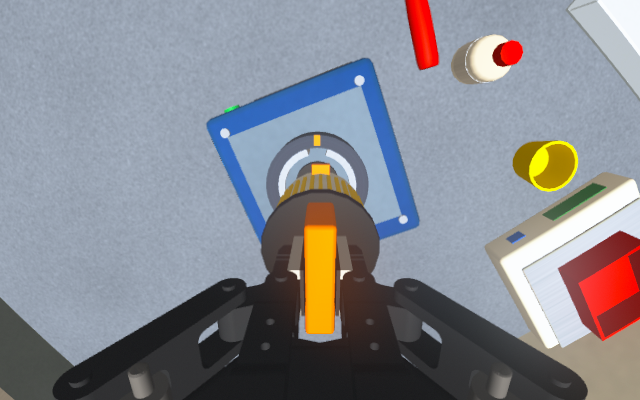

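Wrist view: the front rim mark is at (317,141), the lug at (320,170), and the slot line is close to the tool's x axis. I'll measure the mark and ring relative to the tool.

```bash
python3 - <<'E'
from h import *
s=load('w3.png'); im=cv2.imread('pics/w3.png'); st=ctrl.read_state(); R=st['tcp_rot'];p=st['tool_pos']
hsv=cv2.cvtColor(im,cv2.COLOR_BGR2HSV)
m=cv2.inRange(hsv,(8,120,120),(28,255,255)); n,l,q,c=cv2.connectedComponentsWithStats(m[125:180,290:350])
for i in range(1,n):
    if q[i,4]>10:
        x=c[i]+[290,125]; print(q[i],x); w=px2w(s,[x],.110)[0]; print('mark',w,((w-p)@R*1000).round(1))
# ring outer: dark pixels outline upper arc
w=px2w(s,[[225,133],[360,80],[403,220]],.07); print(w, (w[0]+w[2])/2)
# outer ring left/right extremes and top at rim height
for uv in [[267,184],[368,184],[317,132]]:
    w=px2w(s,[uv],.110)[0]; print(uv,w.round(4),((w-p)@R*1000).round(1))
t=load('t3.png'); 
E
```

```text
[24 10  6 11 66] [316.5 140. ]
mark [ 0.48552875 -0.20342439  0.11      ] [ 42.1  -2.4 139.5]
[ 21  38  20  17 243] [320.00411523 169.86419753]
mark [ 0.51065326 -0.2170789   0.11      ] [ 13.7   0.8 139.5]
[29 50  3  5 15] [320. 177.]
mark [ 0.5163962  -0.22111843  0.11      ] [  6.7   0.8 139.5]
[13 52  4  3 11] [304.63636364 178.09090909]
mark [ 0.50873369 -0.23389677  0.11      ] [  5.6 -14.  139.5]
[[ 0.42641518 -0.28157227  0.07      ]
 [ 0.46470724 -0.13515771  0.07      ]
 [ 0.62103548 -0.17712481  0.07      ]] [ 0.52372533 -0.22934854  0.07      ]
[267, 184] [ 0.4924 -0.2674  0.11  ] [ -0.2 -50.8 139.5]
[368, 184] [ 0.549  -0.1869  0.11  ] [ -0.4  47.6 139.4]
[317, 132] [ 0.4798 -0.1988  0.11  ] [ 49.5  -1.9 139.5]
```

Call:
arm_command --plan '[{"delta_pos": [-0.35, -0.3, 1.0], "rot": [0, 0, 0], "gripper": -1}, {"delta_pos": [0, 0, 1.0], "rot": [0, 0, 0], "gripper": -1}, {"delta_pos": [0, 0, 1.0], "rot": [0, 0, 0], "gripper": -1}, {"delta_pos": [0, 0, 1.0], "rot": [0, 0, 0], "gripper": -1}, {"delta_pos": [0, 0, 1.0], "rot": [0, 0, 0], "gripper": -1}, {"delta_pos": [0, 0, 0.4], "rot": [0, 0, 0], "gripper": -1}, {"delta_pos": [0, 0, 0], "rot": [0, 0, 0], "gripper": -1}, {"delta_pos": [0, 0, 0], "rot": [0, 0, 0], "gripper": -1}, {"delta_pos": [0, 0, 0], "rot": [0, 0, 0], "gripper": -1}, {"delta_pos": [0, 0, 0], "rot": [0, 0, 0], "gripper": -1}]'

```text
time: 9.05
tool_pos: [0.5226, -0.2305, 0.1955]
tcp_rot: [[-0.818, 0.576, -0.001], [0.576, 0.818, -0.002], [-0.0, -0.002, -1.0]]
contact_force: [-0.1, 1.0, -2.1]
gripper_width: 0.0131
finger_force: 51.8
```

```bash
python3 - <<'E'
from h import *
rel([.5195,-.2285,.25],55.1); s=snap('wrist','w4.png'); snap('top','t4.png'); snap('scene','s4.png')
w=cv2.imread('pics/w4.png');t=cv2.imread('pics/t4.png');c=cv2.imread('pics/s4.png')
A=cv2.resize(w[80:290,220:420],(400,420),interpolation=2);B=cv2.resize(c[190:260,150:225],(400,373),interpolation=2)
o=np.zeros((420,800,3),np.uint8);o[:420,:400]=A;o[:373,400:]=B;cv2.imwrite('pics/c4.png',o)
E
```

```text
t 9.05 tcp [ 0.5226 -0.2305  0.1955] yaw 54.85 tool-frame cm [ 0.37 -0.03 -5.45] rotz -0.0044 tilt [-7.0e-04 -1.7e-03 -1.0e+00] F [-0.07  0.96 -2.11] q6 -90.5
```

View pics/c4.png

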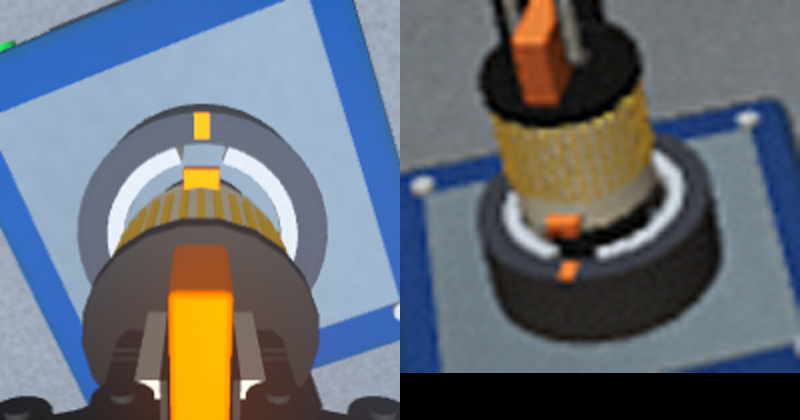

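```bash
python3 - <<'E'
from h import *
s=load('w4.png'); st=ctrl.read_state(); R=st['tcp_rot'];p=st['tool_pos']; o=p[2]-.0759
f=lambda n,uv,z: print(n,((px2w(s,[uv],z)[0]-p)@R*1000).round(1))
f('mark outer',[321,136],.110);f('mark inner',[321,149.5],.110);f('mark c',[321,143],.110)
f('ring top',[321,132.3],.110);f('ring L',[259,195],.110);f('ring R',[383.5,195],.110)
f('slot L inner',[311,162.5],.110);f('slot R inner',[333,162.5],.110)
f('lug tip',[321,164.3],o+.012);f('lug L',[312,167],o+.012);f('lug R',[329.5,167],o+.012)
f('bar far',[320.5,226],o+.104)
# scene camera: marks / lug
for nm in ['s4.png','t4.png']:
    s2=load(nm); im=cv2.imread('pics/'+nm); m=cv2.inRange(cv2.cvtColor(im,cv2.COLOR_BGR2HSV),(5,110,90),(25,255,255))
    c0=w2px(s2,[[.522,-.229,.13]])[0]; n,l,q,c=cv2.connectedComponentsWithStats(m)
    for i in range(1,n):
        if q[i,4]>5 and np.linalg.norm(c[i]-c0)<45: print(nm,q[i],c[i],'rimz',px2w(s2,[c[i]],.11)[0].round(4),'lugz',px2w(s2,[c[i]],o+.010)[0].round(4),'bartop',px2w(s2,[c[i]],o+.104)[0].round(4))
E
```

```text
mark outer [50.7  1.3 85.4]
mark inner [40.6  1.3 85.4]
mark c [45.5  1.3 85.4]
ring top [53.5  1.3 85.4]
ring L [  4.5 -48.1  85.5]
ring R [ 4.4 51.1 85.3]
slot L inner [30.6 -6.4 85.4]
slot R inner [30.6 10.5 85.4]
lug tip [33.3  1.1 63.9]
lug L [31.3 -5.2 63.9]
lug R [31.3  7.1 63.9]
bar far [ 25.1   0.4 -28.1]
s4.png [171 184   9  26 157] [175.30573248 197.94267516] rimz [ 0.4026 -0.2129  0.11  ] lugz [ 0.428  -0.2186  0.1295] bartop [ 0.5505 -0.2461  0.2235]
s4.png [184 206  14  21 148] [190.97972973 216.31756757] rimz [ 0.4912 -0.2064  0.11  ] lugz [ 0.5143 -0.2123  0.1295] bartop [ 0.6258 -0.2406  0.2235]
s4.png [167 211  16  17 142] [174.42253521 219.83802817] rimz [ 0.4819 -0.2441  0.11  ] lugz [ 0.5053 -0.249   0.1295] bartop [ 0.6179 -0.2726  0.2235]
s4.png [181 214   4  13  16] [182.8125 219.6875] rimz [ 0.4923 -0.2272  0.11  ] lugz [ 0.5154 -0.2326  0.1295] bartop [ 0.6267 -0.2583  0.2235]
s4.png [177 230   7   5  29] [180.20689655 231.72413793] rimz [ 0.5294 -0.2476  0.11  ] lugz [ 0.5515 -0.2524  0.1295] bartop [ 0.6583 -0.2756  0.2235]
s4.png [179 239   5   4  14] [181.         240.42857143] rimz [ 0.5582 -0.2565  0.11  ] lugz [ 0.5796 -0.261   0.1295] bartop [ 0.6827 -0.2831  0.2235]
t4.png [471 190   3   6   7] [471.57142857 192.57142857] rimz [ 0.5425 -0.2201  0.11  ] lugz [ 0.5404 -0.2136  0.1295] bartop [ 0.5301 -0.1824  0.2235]
t4.png [469 208  10   7  39] [472.66666667 211.33333333] rimz [ 0.5007 -0.2215  0.11  ] lugz [ 0.4994 -0.215   0.1295] bartop [ 0.4932 -0.1836  0.2235]
t4.png [462 217   5   6  19] [464.15789474 219.52631579] rimz [ 0.4825 -0.2021  0.11  ] lugz [ 0.4816 -0.196   0.1295] bartop [ 0.4771 -0.1665  0.2235]
```

Call:
arm_command --plan '[{"delta_pos": [0.3, 0.05, 0], "rot": [0, 0, 0], "gripper": -1}, {"delta_pos": [0, 0, 0], "rot": [0, 0, 0], "gripper": -1}, {"delta_pos": [0, 0, 0.3], "rot": [0, 0, 0], "gripper": -1}, {"delta_pos": [0, 0, 0.3], "rot": [0, 0, 0], "gripper": -1}, {"delta_pos": [0, 0, 0.3], "rot": [0, 0, 0], "gripper": -1}, {"delta_pos": [0, 0, 0.2], "rot": [0, 0, 0], "gripper": -1}, {"delta_pos": [0, 0, 0.1], "rot": [0, 0, 0], "gripper": -1}, {"delta_pos": [0, 0, 0.1], "rot": [0, 0, 0], "gripper": -1}, {"delta_pos": [0, 0, 0], "rot": [0, 0, 0], "gripper": -1}, {"delta_pos": [0, 0, 0], "rot": [0, 0, 0], "gripper": -1}]'

```text
time: 10.45
tool_pos: [0.5204, -0.2283, 0.1824]
tcp_rot: [[-0.818, 0.576, -0.001], [0.576, 0.818, -0.002], [-0.0, -0.002, -1.0]]
contact_force: [0.1, 0.4, -1.6]
gripper_width: 0.0135
finger_force: 51.8
```

Call:
arm_command --plan '[{"delta_pos": [0, 0, 0.05], "rot": [0, 0, 0], "gripper": -1}, {"delta_pos": [0, 0, 0.05], "rot": [0, 0, 0], "gripper": -1}, {"delta_pos": [0, 0, 0.05], "rot": [0, 0, 0], "gripper": -1}, {"delta_pos": [0, 0, 0.05], "rot": [0, 0, 0], "gripper": -1}, {"delta_pos": [0, 0, 0.05], "rot": [0, 0, 0], "gripper": -1}, {"delta_pos": [0, 0, 0.05], "rot": [0, 0, 0], "gripper": -1}, {"delta_pos": [0, 0, 0.05], "rot": [0, 0, 0], "gripper": -1}, {"delta_pos": [0, 0, 0.05], "rot": [0, 0, 0], "gripper": -1}, {"delta_pos": [0, 0, 0], "rot": [0, 0, 0], "gripper": -1}, {"delta_pos": [0, 0, 0], "rot": [0, 0, 0], "gripper": -1}]'

```text
time: 11.7
tool_pos: [0.5204, -0.2284, 0.1783]
tcp_rot: [[-0.818, 0.576, -0.001], [0.576, 0.818, -0.001], [-0.0, -0.002, -1.0]]
contact_force: [0.4, -0.6, -2.4]
gripper_width: 0.0129
finger_force: 51.7
```

Call:
arm_command --plan '[{"delta_pos": [0, 0, 0.05], "rot": [0, 0, 0], "gripper": -1}, {"delta_pos": [0, 0, 0.05], "rot": [0, 0, 0], "gripper": -1}, {"delta_pos": [0, 0, 0.05], "rot": [0, 0, 0], "gripper": -1}, {"delta_pos": [0, 0, 0.05], "rot": [0, 0, 0], "gripper": -1}, {"delta_pos": [0, 0, 0.05], "rot": [0, 0, 0], "gripper": -1}, {"delta_pos": [0, 0, 0.05], "rot": [0, 0, 0], "gripper": -1}, {"delta_pos": [0, 0, 0.05], "rot": [0, 0, 0], "gripper": -1}, {"delta_pos": [0, 0, 0], "rot": [0, 0, 0], "gripper": -1}, {"delta_pos": [0, 0, 0], "rot": [0, 0, 0], "gripper": -1}, {"delta_pos": [0, 0, 0], "rot": [0, 0, 0], "gripper": -1}]'

```text
time: 12.95
tool_pos: [0.5204, -0.2284, 0.1748]
tcp_rot: [[-0.818, 0.576, -0.001], [0.576, 0.818, -0.001], [-0.0, -0.002, -1.0]]
contact_force: [0.1, -0.7, -1.7]
gripper_width: 0.0131
finger_force: 51.7
```

Call:
arm_command --plan '[{"delta_pos": [0, 0, 0.06], "rot": [0, 0, 0], "gripper": -1}, {"delta_pos": [0, 0, 0.06], "rot": [0, 0, 0], "gripper": -1}, {"delta_pos": [0, 0, 0.06], "rot": [0, 0, 0], "gripper": -1}, {"delta_pos": [0, 0, 0.06], "rot": [0, 0, 0], "gripper": -1}, {"delta_pos": [0, 0, 0.06], "rot": [0, 0, 0], "gripper": -1}, {"delta_pos": [0, 0, 0.06], "rot": [0, 0, 0], "gripper": -1}, {"delta_pos": [0, 0, 0.06], "rot": [0, 0, 0], "gripper": -1}, {"delta_pos": [0, 0, 0.06], "rot": [0, 0, 0], "gripper": -1}, {"delta_pos": [0, 0, 0], "rot": [0, 0, 0], "gripper": -1}, {"delta_pos": [0, 0, 0], "rot": [0, 0, 0], "gripper": -1}]'

```text
time: 14.2
tool_pos: [0.5205, -0.2284, 0.1701]
tcp_rot: [[-0.818, 0.576, -0.001], [0.576, 0.818, -0.002], [-0.0, -0.002, -1.0]]
contact_force: [-0.7, 0.4, 4.9]
gripper_width: 0.0134
finger_force: 52.8
```

Call:
arm_command --plan '[{"delta_pos": [0, 0, 0.1], "rot": [0, 0, 0], "gripper": -1}, {"delta_pos": [0, 0, 0.1], "rot": [0, 0, 0], "gripper": -1}, {"delta_pos": [0, 0, 0.1], "rot": [0, 0, 0], "gripper": -1}, {"delta_pos": [0, 0, 0.1], "rot": [0, 0, 0], "gripper": -1}, {"delta_pos": [0, 0, 0.1], "rot": [0, 0, 0], "gripper": -1}, {"delta_pos": [0, 0, 0.1], "rot": [0, 0, 0], "gripper": -1}, {"delta_pos": [0, 0, 0.1], "rot": [0, 0, 0], "gripper": -1}, {"delta_pos": [0, 0, 0.05], "rot": [0, 0, 0], "gripper": -1}, {"delta_pos": [0, 0, 0], "rot": [0, 0, 0], "gripper": -1}, {"delta_pos": [0, 0, 0], "rot": [0, 0, 0], "gripper": -1}]'

```text
time: 15.45
tool_pos: [0.5205, -0.2285, 0.1631]
tcp_rot: [[-0.818, 0.576, -0.0], [0.576, 0.818, -0.002], [-0.001, -0.002, -1.0]]
contact_force: [-1.0, 1.2, 9.1]
gripper_width: 0.013
finger_force: 53.3
```

```bash
python3 - <<'E'
from h import *
F=[]
for i in range(3): s=eyes.snapshot('wrist'); F.append(ctrl.read_state()['contact_force'])
print(np.mean(F,0)); rel([.5205,-.2284,.162],-34.9)
E
```

```text
[-1.21134379  1.22797153  8.59805037]
t 15.6 tcp [ 0.5206 -0.2285  0.1631] yaw 54.85 tool-frame cm [0.01 0.   0.11] rotz 1.5664 tilt [-1.e-04 -2.e-03 -1.e+00] F [-1.33  1.53  8.58] q6 -90.4
```

Call:
arm_command --plan '[{"delta_pos": [-0.03, 0, 0.06], "rot": [0, 0, 0], "gripper": -1}, {"delta_pos": [0, 0, 0.06], "rot": [0, 0, 0], "gripper": -1}, {"delta_pos": [0, 0, 0], "rot": [0, 0, 0], "gripper": -1}, {"delta_pos": [0, 0, 0], "rot": [0, 0, 0.05], "gripper": -1}, {"delta_pos": [0, 0, 0], "rot": [0, 0, 0.05], "gripper": -1}, {"delta_pos": [0, 0, 0], "rot": [0, 0, 0.05], "gripper": -1}, {"delta_pos": [0, 0, 0], "rot": [0, 0, 0.05], "gripper": -1}, {"delta_pos": [0, 0, 0], "rot": [0, 0, 0.05], "gripper": -1}, {"delta_pos": [0, 0, 0], "rot": [0, 0, 0], "gripper": -1}, {"delta_pos": [0, 0, 0], "rot": [0, 0, 0], "gripper": -1}]'

```text
time: 16.85
tool_pos: [0.5209, -0.2283, 0.162]
tcp_rot: [[-0.65, 0.76, 0.0], [0.76, 0.65, -0.001], [-0.001, -0.001, -1.0]]
contact_force: [-1.1, 2.9, 9.8]
gripper_width: 0.013
finger_force: 53.5
```

```bash
cat >> h.py <<'E'
def feel():
    F=[];T=[]
    for i in range(3):
        eyes.snapshot('wrist'); st=ctrl.read_state(); F.append(st['contact_force']);T.append(st['ft_torque'])
    F=np.mean(F,0);T=np.mean(T,0); R=ctrl.read_state()['tcp_rot']; print('Fworld',F.round(2),'Ftool',(F@R).round(2),'Ttool',(T@R).round(3))
E
python3 - <<'E'
from h import *
feel(); rel([.5205,-.2284,.162],-34.9)
E
```

```text
Fworld [-0.9   2.58  9.6 ] Ftool [ 2.53  0.98 -9.6 ] Ttool [-0.221  0.556  0.029]
t 17.0 tcp [ 0.5209 -0.2283  0.162 ] yaw 40.53 tool-frame cm [ 0.02 -0.04  0.  ] rotz 1.3165 tilt [ 3.0e-04 -1.4e-03 -1.0e+00] F [-0.81  2.47 10.26] q6 -76.1
```

Call:
arm_command --plan '[{"delta_pos": [0.05, 0.02, 0], "rot": [0, 0, 0], "gripper": -1}, {"delta_pos": [0, 0, 0], "rot": [0, 0, 0], "gripper": -1}, {"delta_pos": [0, 0, 0], "rot": [0, 0, 0.05], "gripper": -1}, {"delta_pos": [0, 0, 0], "rot": [0, 0, 0.05], "gripper": -1}, {"delta_pos": [0, 0, 0], "rot": [0, 0, 0.05], "gripper": -1}, {"delta_pos": [0, 0, 0], "rot": [0, 0, 0.05], "gripper": -1}, {"delta_pos": [0, 0, 0], "rot": [0, 0, 0.05], "gripper": -1}, {"delta_pos": [0, 0, 0], "rot": [0, 0, 0.05], "gripper": -1}, {"delta_pos": [0, 0, 0], "rot": [0, 0, 0.05], "gripper": -1}, {"delta_pos": [0, 0, 0], "rot": [0, 0, 0], "gripper": -1}]'

```text
time: 18.25
tool_pos: [0.521, -0.2281, 0.1621]
tcp_rot: [[-0.349, 0.937, 0.001], [0.937, 0.349, -0.002], [-0.002, 0.0, -1.0]]
contact_force: [-0.5, 1.8, 9.9]
gripper_width: 0.0132
finger_force: 53.5
```

```bash
python3 - <<'E'
from h import *
feel(); rel([.5205,-.2284,.162],-34.9)
E
```

```text
Fworld [-0.54  1.69  9.44] Ftool [ 1.75  0.09 -9.44] Ttool [-0.056  0.395  0.053]
t 18.4 tcp [ 0.521  -0.2281  0.1621] yaw 20.47 tool-frame cm [-0.01 -0.06  0.01] rotz 0.9664 tilt [ 9.0e-04 -2.2e-03 -1.0e+00] F [-0.02  1.46  9.25] q6 -56.0
```

Call:
arm_command --plan '[{"delta_pos": [0.04, 0, 0], "rot": [0, 0, 0], "gripper": -1}, {"delta_pos": [0, 0, 0], "rot": [0, 0, 0.06], "gripper": -1}, {"delta_pos": [0, 0, 0], "rot": [0, 0, 0.06], "gripper": -1}, {"delta_pos": [0, 0, 0], "rot": [0, 0, 0.06], "gripper": -1}, {"delta_pos": [0, 0, 0], "rot": [0, 0, 0.06], "gripper": -1}, {"delta_pos": [0, 0, 0], "rot": [0, 0, 0.06], "gripper": -1}, {"delta_pos": [0, 0, 0], "rot": [0, 0, 0.06], "gripper": -1}, {"delta_pos": [0, 0, 0], "rot": [0, 0, 0.06], "gripper": -1}, {"delta_pos": [0, 0, 0], "rot": [0, 0, 0.06], "gripper": -1}, {"delta_pos": [0, 0, 0], "rot": [0, 0, 0], "gripper": -1}]'

```text
time: 19.65
tool_pos: [0.521, -0.228, 0.1622]
tcp_rot: [[0.123, 0.992, 0.001], [0.992, -0.123, -0.003], [-0.003, 0.002, -1.0]]
contact_force: [0.1, 1.8, 10.4]
gripper_width: 0.0131
finger_force: 53.5
```

```bash
python3 - <<'E'
from h import *
feel(); rel([.5205,-.2284,.162],-34.9)
E
```

```text
Fworld [0.68 1.15 9.29] Ftool [ 1.2   0.55 -9.29] Ttool [0.036 0.191 0.088]
t 19.8 tcp [ 0.521  -0.228   0.1622] yaw -7.04 tool-frame cm [-0.05 -0.04  0.02] rotz 0.4862 tilt [ 0.0014 -0.0028 -1.    ] F [1.23 0.49 9.27] q6 -28.5
```

Call:
arm_command --plan '[{"delta_pos": [0.03, 0.02, 0], "rot": [0, 0, 0.05], "gripper": -1}, {"delta_pos": [0, 0, 0], "rot": [0, 0, 0.05], "gripper": -1}, {"delta_pos": [0, 0, 0], "rot": [0, 0, 0.05], "gripper": -1}, {"delta_pos": [0, 0, 0], "rot": [0, 0, 0.05], "gripper": -1}, {"delta_pos": [0, 0, 0], "rot": [0, 0, 0.05], "gripper": -1}, {"delta_pos": [0, 0, 0], "rot": [0, 0, 0.05], "gripper": -1}, {"delta_pos": [0, 0, 0], "rot": [0, 0, 0.05], "gripper": -1}, {"delta_pos": [0, 0, 0], "rot": [0, 0, 0.05], "gripper": -1}, {"delta_pos": [0, 0, 0], "rot": [0, 0, 0.03], "gripper": -1}, {"delta_pos": [0, 0, 0], "rot": [0, 0, 0], "gripper": -1}]'

```text
time: 21.05
tool_pos: [0.5212, -0.2279, 0.1622]
tcp_rot: [[0.525, 0.851, 0.001], [0.851, -0.525, -0.003], [-0.002, 0.003, -1.0]]
contact_force: [0.6, -0.2, 9.4]
gripper_width: 0.0132
finger_force: 53.5
```

```bash
python3 - <<'E'
from h import *
feel(); rel([.5205,-.2284,.162],-34.9)
E
```

```text
Fworld [-0.29 -0.06  9.11] Ftool [-0.22 -0.19 -9.11] Ttool [0.122 0.035 0.005]
t 21.2 tcp [ 0.5212 -0.2279  0.1623] yaw -31.67 tool-frame cm [-0.08 -0.03  0.03] rotz 0.0563 tilt [ 0.0013 -0.0031 -1.    ] F [-0.09 -0.48  9.01] q6 -3.8
```

Call:
arm_command --plan '[{"delta_pos": [0, 0, 0], "rot": [0, 0, 0.02], "gripper": -1}, {"delta_pos": [0, 0, 0], "rot": [0, 0, 0.02], "gripper": -1}, {"delta_pos": [0, 0, 0], "rot": [0, 0, 0.02], "gripper": -1}, {"delta_pos": [0, 0, 0], "rot": [0, 0, 0.02], "gripper": -1}, {"delta_pos": [0, 0, 0], "rot": [0, 0, 0.02], "gripper": -1}, {"delta_pos": [0, 0, 0], "rot": [0, 0, 0.02], "gripper": -1}, {"delta_pos": [0, 0, 0], "rot": [0, 0, 0], "gripper": -1}, {"delta_pos": [0, 0, 0], "rot": [0, 0, 0], "gripper": -1}, {"delta_pos": [0, 0, 0], "rot": [0, 0, 0], "gripper": -1}, {"delta_pos": [0, 0, 0], "rot": [0, 0, 0], "gripper": -1}]'

```text
time: 22.45
tool_pos: [0.5212, -0.2278, 0.1622]
tcp_rot: [[0.622, 0.783, 0.001], [0.783, -0.622, -0.003], [-0.002, 0.003, -1.0]]
contact_force: [-0.4, 0.9, 9.2]
gripper_width: 0.0132
finger_force: 53.6
```

```bash
python3 - <<'E'
from h import *
feel(); rel([.5205,-.2284,.162],-34.9)
E
```

```text
Fworld [ 0.29 -0.24  9.26] Ftool [-0.02  0.4  -9.26] Ttool [ 0.07   0.041 -0.578]
t 22.6 tcp [ 0.5212 -0.2278  0.1623] yaw -38.48 tool-frame cm [-0.09 -0.02  0.03] rotz -0.0625 tilt [ 0.0012 -0.0033 -1.    ] F [0.17 0.69 8.78] q6 3.0
```

Call:
arm_command --plan '[{"delta_pos": [0, 0, 0], "rot": [0, 0, -0.03], "gripper": -1}, {"delta_pos": [0, 0, 0], "rot": [0, 0, -0.03], "gripper": -1}, {"delta_pos": [0, 0, -0.06], "rot": [0, 0, -0.01], "gripper": -1}, {"delta_pos": [0, 0, -0.08], "rot": [0, 0, 0], "gripper": -1}, {"delta_pos": [0, 0, -0.08], "rot": [0, 0, 0], "gripper": -1}, {"delta_pos": [0, 0, -0.08], "rot": [0, 0, 0], "gripper": -1}, {"delta_pos": [0, 0, -0.08], "rot": [0, 0, 0], "gripper": -1}, {"delta_pos": [0, 0, 0], "rot": [0, 0, 0], "gripper": -1}, {"delta_pos": [0, 0, 0], "rot": [0, 0, 0], "gripper": -1}, {"delta_pos": [0, 0, 0], "rot": [0, 0, 0], "gripper": -1}]'

```text
time: 23.85
tool_pos: [0.5212, -0.2278, 0.1658]
tcp_rot: [[0.567, 0.824, 0.001], [0.824, -0.567, -0.003], [-0.002, 0.002, -1.0]]
contact_force: [1.0, -0.1, 8.1]
gripper_width: 0.0133
finger_force: 53.2
```

```bash
python3 - <<'E'
from h import *
feel(); rel([.5205,-.2284,.162],-34.9)
E
```

```text
Fworld [-0.07  0.19  7.39] Ftool [ 0.1  -0.15 -7.39] Ttool [-0.025  0.125  0.058]
t 24.0 tcp [ 0.5212 -0.2278  0.1657] yaw -34.54 tool-frame cm [-0.09 -0.02  0.37] rotz 0.0062 tilt [ 0.001  -0.0026 -1.    ] F [-0.09  0.02  7.87] q6 -0.9
```

Call:
arm_command --plan '[{"delta_pos": [0, 0, -0.06], "rot": [0, 0, 0], "gripper": -1}, {"delta_pos": [0, 0, -0.06], "rot": [0, 0, 0], "gripper": -1}, {"delta_pos": [0, 0, -0.06], "rot": [0, 0, 0], "gripper": -1}, {"delta_pos": [0, 0, -0.06], "rot": [0, 0, 0], "gripper": -1}, {"delta_pos": [0, 0, 0], "rot": [0, 0, 0], "gripper": -1}, {"delta_pos": [0, 0, 0], "rot": [0, 0, 0], "gripper": -1}, {"delta_pos": [0, 0, 0], "rot": [0, 0, 0], "gripper": -1}, {"delta_pos": [0, 0, 0], "rot": [0, 0, 0], "gripper": -1}, {"delta_pos": [0, 0, 0], "rot": [0, 0, 0], "gripper": -1}, {"delta_pos": [0, 0, 0], "rot": [0, 0, 0], "gripper": -1}]'

```text
time: 25.25
tool_pos: [0.5212, -0.2278, 0.168]
tcp_rot: [[0.567, 0.824, 0.001], [0.824, -0.567, -0.003], [-0.002, 0.002, -1.0]]
contact_force: [0.8, -0.3, 5.0]
gripper_width: 0.0131
finger_force: 53.0
```

```bash
python3 - <<'E'
from h import *
feel(); rel([.5205,-.2284,.162],-34.9)
E
```

```text
Fworld [0.86 0.17 5.99] Ftool [ 0.62  0.63 -5.99] Ttool [-0.117  0.133  0.023]
t 25.4 tcp [ 0.5212 -0.2277  0.1679] yaw -34.54 tool-frame cm [-0.09 -0.02  0.59] rotz 0.0062 tilt [ 9.0e-04 -2.5e-03 -1.0e+00] F [0.65 0.4  5.66] q6 -0.9
```

Call:
arm_command --plan '[{"delta_pos": [0, 0, -0.05], "rot": [0, 0, 0], "gripper": -1}, {"delta_pos": [0, 0, -0.05], "rot": [0, 0, 0], "gripper": -1}, {"delta_pos": [0, 0, 0], "rot": [0, 0, 0], "gripper": -1}, {"delta_pos": [0, 0, 0], "rot": [0, 0, 0], "gripper": -1}, {"delta_pos": [0, 0, 0], "rot": [0, 0, 0], "gripper": -1}, {"delta_pos": [0, 0, 0], "rot": [0, 0, 0], "gripper": -1}, {"delta_pos": [0, 0, 0], "rot": [0, 0, 0], "gripper": -1}, {"delta_pos": [0, 0, 0], "rot": [0, 0, 0], "gripper": -1}, {"delta_pos": [0, 0, 0], "rot": [0, 0, 0], "gripper": -1}, {"delta_pos": [0, 0, 0], "rot": [0, 0, 0], "gripper": -1}]'

```text
time: 26.65
tool_pos: [0.5208, -0.2275, 0.1686]
tcp_rot: [[0.567, 0.824, -0.0], [0.824, -0.567, -0.002], [-0.002, 0.001, -1.0]]
contact_force: [4.8, -2.2, 3.8]
gripper_width: 0.0133
finger_force: 52.6
```

```bash
python3 - <<'E'
from h import *
feel(); rel([.5205,-.2284,.162],-34.9)
E
```

```text
Fworld [ 4.9  -2.05  3.67] Ftool [ 1.08  5.2  -3.67] Ttool [-1.141e+00  2.690e-01  1.000e-03]
t 26.8 tcp [ 0.5208 -0.2275  0.1686] yaw -34.53 tool-frame cm [-0.09  0.02  0.66] rotz 0.0064 tilt [-2.0e-04 -1.9e-03 -1.0e+00] F [ 4.74 -1.89  3.53] q6 -0.9
```

Call:
arm_command --plan '[{"delta_pos": [0, 0, 0], "rot": [0, 0, 0], "gripper": -0.6}, {"delta_pos": [0, 0, 0], "rot": [0, 0, 0], "gripper": -0.3}, {"delta_pos": [0, 0, 0], "rot": [0, 0, 0], "gripper": 0}, {"delta_pos": [0, 0, 0], "rot": [0, 0, 0], "gripper": 0}, {"delta_pos": [0, 0, 0], "rot": [0, 0, 0], "gripper": 0}, {"delta_pos": [0, 0, -1.0], "rot": [0, 0, 0], "gripper": 0}, {"delta_pos": [0, 0, -2.0], "rot": [0, 0, 0], "gripper": 0}, {"delta_pos": [0, 0, -3.0], "rot": [0, 0, 0], "gripper": 0}, {"delta_pos": [0, 0, -4.0], "rot": [0, 0, 0], "gripper": 0}, {"delta_pos": [0, 0, 0], "rot": [0, 0, 0], "gripper": 0}]'

```text
time: 28.05
tool_pos: [0.5215, -0.2277, 0.2723]
tcp_rot: [[0.567, 0.824, 0.005], [0.824, -0.567, -0.005], [-0.002, 0.007, -1.0]]
contact_force: [0.4, 0.5, -0.7]
gripper_width: 0.0425
finger_force: 0.0
```

```bash
python3 - <<'E'
from h import *
rel([.52,-.228,.3],-34.9)
snap('wrist','w5.png'); snap('scene','s5.png')
w=cv2.imread('pics/w5.png');c=cv2.imread('pics/s5.png')
o=np.zeros((400,800,3),np.uint8);o[:,:400]=w[:,120:520];o[:375,400:]=cv2.resize(c[180:255,150:230],(400,375),interpolation=2);cv2.imwrite('pics/c5.png',o)
E
```

```text
t 28.05 tcp [ 0.5215 -0.2277  0.2723] yaw -34.53 tool-frame cm [-0.11 -0.08 -2.77] rotz 0.0065 tilt [ 0.0047 -0.0055 -1.    ] F [ 0.36  0.47 -0.75] q6 -0.9
```

View pics/c5.png

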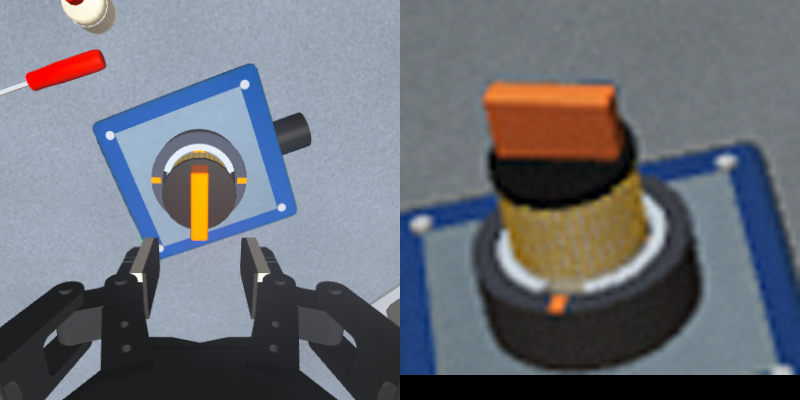

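The cartridge stands upright in the socket, its bar at right angles to the slot marks. It is released and the gripper is clear, so I'm handing in.

```bash
python3 -c "
from rig import ctrl
print(ctrl.hand_in())"
```

```text
the job is handed in; nothing more can be done
None
```

The cartridge is fitted in the bayonet socket: turned clockwise to the stop, risen into its lock, and released with the gripper clear. I handed the job in at about 28 s, and no verdict came back.

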